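Feed the sound sole to the hidden toe stop

TASK

Two small shoe soles lie side by side in the two lanes of the marking jig; one has its toe snapped off. Push the whole sole along its lane, toe first, under the cover until its toe rests against the hidden stop, feeling for it gently so that the stop is not driven back, and let go. Leave the broken sole where it is.

Things in the scene. Friction and masses are not known exactly. Their poses are not given: they have to be found in the camera images.
- jig: Fixed marking jig: a steel plate 420 x 270 x 5 mm (x = -250 to +170 mm) with a low green sheet-metal cover over its far end (x = 0 to 170 mm, 228 mm wide, top 44 mm above the bench, with loose odds and ends up to 14 mm high on it). Origin on the bench, under the plate, below the middle of the cover's mouth; +x runs into the mouth, z up. Two lanes run along x, centred at y = +58 and -58 mm.
- mouth_l (a point): Middle of the left lane (y = +58 mm in the jig) at the cover's mouth, on the plate's top. Each lane is 72 mm wide between aluminium fences 13 mm high above the plate, which begin at x = -94 mm with flared ends out to x = -126 mm. The mouth clears 28 mm above the plate.
- mouth_r (a point): The same for the right lane (y = -58 mm in the jig). In each lane, out of sight under the cover, a flat steel toe stop stands across the lane, its near face anywhere from 50 to 105 mm inside the mouth, set differently in each lane and from day to day. It is clamped by friction: it holds against about 10 N and slides back when pushed harder.
- sole_whole: The whole sole, loose, tan with a dark brown tread: 150 mm long, 60 mm wide at the ball, 48 mm at the rounded heel, 22 mm thick, about 160 g. Origin in the middle of its underside; +x points to the toe (tip at x = +75 mm, back of the heel at x = -75 mm), z up. It starts flat on the jig's plate in either lane, toe towards the cover and wholly outside it.
- sole_broken: The broken sole, loose, same shape and colour but its toe end is snapped off straight across, so that it is only 111 mm long. Origin as for the whole sole: heel back at x = -75 mm, broken edge at about x = +36 mm. It lies in the other lane. A small black wax stick lies between the two soles.
- sole_toe (a point): Tip of the whole sole's toe, at half its thickness (11 mm above its underside).
- sole_heel (a point): Rearmost point of the whole sole's rounded heel (radius 24 mm), at half its thickness: the place to push.

How it is judged:
By the outcome, as a careful person would: the job done as asked, in the order asked, and still so for the second after the job is handed in, with the robot touching nothing.
It also fails if it takes over 40 s, if anything falls off the work surface, if the arm or the gripper's body presses on something with over 40 N, if the wrist force passes 120 N, or if a joint passes its speed limit or range.

ROBOT

A 6-joint arm with a two-finger parallel gripper is mounted at the origin on the work surface. World frame = base frame: x ahead of the robot, y to its left, z up, the work surface at z = 0. Lengths are in m, angles in rad, forces in N, time in s.
With the tool pointing down it reaches from about 0.35 to 0.85 m from the base axis. Payload 8.1 kg.
Tool frame: the origin (TCP) lies at the very end of the fingers, on their centre line; the grasp point (between the pads) lies 19 mm behind it; z points along the fingers, y is the line along which they close (so a half turn about z gives the same grasp; the last joint's range is limited). The gripper opens to 93 mm and grips with 3 to 60 N. Pads are 15 mm wide; open, the fingers measure 128 mm over their backs; the gripper's body (75 mm by 188 mm) begins 65 mm behind the grasp point.
Start: joints at [-1.257, 0.13, 1.488, -0, 1.523, -0.085], TCP at [0.233, -0.553, 0.219] pointing down, gripper open.
Joint ranges: [-2.96, 2.96], [-0.89, 2.26], [0.02, 2.5], [-1.34, 4.48], [0, 2.73], [-2.66, 2.66]. Speed limits (rad/s): [2.39, 2.39, 2.79, 3.14, 3.14, 3.14].

INTERFACE

Orientations are given as a rotation vector (axis times angle).
In Python, from plant import robot, imaging gives the robot as it stands.
- The arm moves only by the tool jog_arm, never from a script. Its argument "rows" is a list of rows, each a list of 2 entries, a list of its own where there are three numbers: the shift along the tool's x, y, z each as a share of 0.2 m, from -1 to 1, then the turn, a rotation vector about the tool's x, y, z each as a share of pi/2 rad, from -1 to 1. A call has 1 to 5 rows; each row is the pose to reach, as a shift and turn from the pose commanded when the call began, along the tool's axes at that moment; what a row does not reach only later rows make up. A row lasts 1/10 s, in which the tool goes at most 50 mm and 8.59 degrees, less where a joint would pass 70% of its speed; a pose out of reach is approached as far as the arm can. A call with a number of a shift or a turn outside -1 to 1 is refused whole. A call with a gripper value outside its range is refused whole. "hand" is the closure, from -1 (fully open) to 1 (shut), set as the call begins (left out, the last holds). The fingers move at their own pace and stop on an object; "squeeze" is the grip in N (left out, the last holds). Time passes only in rows, so rows that repeat a pose let the fingers close. It gives the time, the measured TCP pose, the force, the opening and the grip force at its end, in the units of the state.
- robot.read_state(): the state, without advancing time (a new reading comes with each control period).
- imaging.read_camera(name): name is "scene" or "top" or "wrist"; returns a dict with "frame" (384x512x3 uint8, red, green, blue), "vertical_fov" (degrees; the focal length in pixels is half the picture's height over the tangent of half this angle, whatever the lens; pixels are square), "cx", "cy" (the principal point, pixels), "R" (3x3) and "t" (3): a world point X has camera coordinates R X + t. Camera axes: x right, y down, z forward; pixel columns grow to the right and rows downward; lengths in m; the calibration is good to about 2 mm. A picture is of the moment at which its call begins. There is no depth.
- robot.close_job(): hands the job in; it is judged then, once.
The state is a dict: "t": time; "q": joint angles; "dq": joint speeds; "joint_torque": joint torques, N m; "tool_pos": TCP position; "orientation": TCP orientation; "force": force on the tool from outside, world axes, zero at the start; "wrist_torque": the same for the moment, N m; "opening": finger opening in m; "gripper_force": force on a finger pad.
Only numpy, scipy, OpenCV 4.12 (cv2) and the standard library are available. Lean on these libraries where they do the work, as an engineer would, in place of code of your own. Each camera call takes 0.05 s, during which the arm holds its last target. There are 200 camera calls.

## Working session

There is one attempt and no reset: what is moved stays moved. The work goes in short steps, Python scripts to look and compute and a tool call to move; the robot and the scene stay as the last step left them, time stands still between calls to the robot, and variables do not carry over. Pictures are saved under pics/ and viewed, at most 10 in all, crops included, and the job is handed in when it is done.

Besides the shell and the picture viewer there is one more tool, called as name(argument=value, ...), one argument or row to a line, values as JSON. jog_arm: Moves the arm, as the interface text tells. Its arguments: {"type":"object","properties":{"rows":{"type":"array"},"hand":{"type":"number"},"squeeze":{"type":"number"}},"required":["rows"]}

```bash
mkdir -p pics; python3 - <<'E'
from plant import robot, imaging
import cv2, numpy as np, pickle
s=robot.read_state()
print({k:np.round(s[k],4).tolist() for k in s})
d={}
for n in("scene","top"):
    d[n]=imaging.read_camera(n); cv2.imwrite(f"pics/{n}0.png",d[n]["frame"][:,:,::-1])
    print(n,{k:np.round(v,4).tolist() for k,v in d[n].items() if k!="frame"})
pickle.dump(d,open("d0.pkl","wb"))
E
```

```text
{'t': 0.0, 'q': [-1.2574, 0.1311, 1.4893, -0.0, 1.523, -0.0854], 'dq': [-0.0006, -0.0006, 0.0001, 0.0016, -0.0003, 0.0011], 'joint_torque': [0.0007, -55.9837, -49.1761, 0.0768, 0.0354, -0.0002], 'tool_pos': [0.2328, -0.5524, 0.2176], 'orientation': [-3.0776, -0.6219, 0.0004], 'force': [-0.1339, 0.6451, 0.5585], 'wrist_torque': [-0.0623, -0.059, -0.013], 'gripper_force': 0.0, 'opening': 0.0931}
scene {'vertical_fov': 53.195, 'cx': 259.1474, 'cy': 194.7614, 'R': [[-0.0963, 0.9954, 0.0016], [0.6362, 0.0628, -0.7689], [-0.7655, -0.073, -0.6393]], 't': [0.0327, -0.3298, 1.1135]}
top {'vertical_fov': 56.0458, 'cx': 252.3967, 'cy': 192.9512, 'R': [[-0.0198, -0.9989, -0.0415], [-0.9884, 0.0258, -0.1496], [0.1505, 0.0381, -0.9879]], 't': [0.064, 0.587, 0.6186]}
```

View pics/scene0.png

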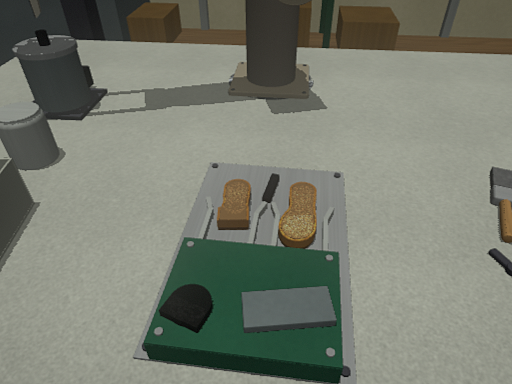

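View pics/top0.png

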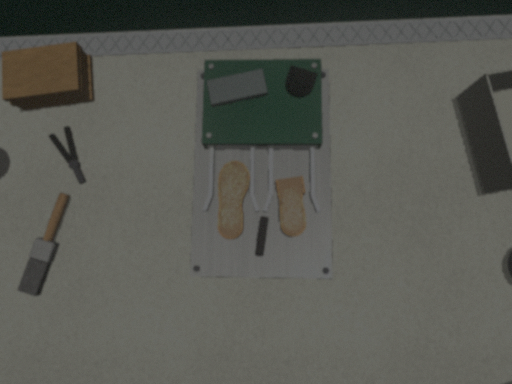

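The scene view shows the broken sole at (236,205) and the whole one at (299,215), with its toe near the cover. In the top view the whole sole is at (232,200) and the broken one at (291,207), so the whole sole is in the left lane (+y). The wax stick is at (262,236).

```bash
cat > h.py <<'E'
import cv2, numpy as np
def ray(c,uv,z):
    f=c["frame"].shape[0]/2/np.tan(np.radians(c["vertical_fov"])/2)
    uv=np.atleast_2d(np.asarray(uv,float)); R=np.array(c["R"]);t=np.array(c["t"])
    d=np.c_[(uv[:,0]-c["cx"])/f,(uv[:,1]-c["cy"])/f,np.ones(len(uv))]@R
    o=-R.T@t; return (o+d*((z-o[2])/d[:,2])[:,None])[:,:2]
def masks(c):
    h=cv2.cvtColor(c["frame"],cv2.COLOR_RGB2HSV)
    return cv2.inRange(h,(60,80,20),(90,255,255)),cv2.inRange(h,(8,70,60),(25,255,255))
def big(m,box):
    x0,y0,x1,y1=box;k=np.zeros_like(m);k[y0:y1,x0:x1]=m[y0:y1,x0:x1]
    cs=cv2.findContours(k,cv2.RETR_EXTERNAL,cv2.CHAIN_APPROX_NONE)[0]
    return sorted(cs,key=cv2.contourArea)[-1][:,0]
E
python3 - <<'E'
import pickle
from h import *
d=pickle.load(open("d0.pkl","rb"));c=d["top"]
print("cam",-np.array(c["R"]).T@c["t"])
g,t=masks(c)
G=ray(c,big(g,(190,50,335,155)),.044).astype(np.float32)
r=cv2.minAreaRect(G);B=cv2.boxPoints(r);print("cover",r,B)
# plate bolts
P=ray(c,[(196,268),(326,270)],.005);print("bolts",P)
for n,b in (("whole",(205,150,256,250)),("broken",(265,160,315,250))):
    C=big(t,b);W=ray(c,C,.022).astype(np.float32)
    print(n,cv2.minAreaRect(W),"x",W[:,0].min(),W[:,0].max(),"y",W[:,1].min(),W[:,1].max(), "heel",W[W[:,0].argmin()],"toe",W[W[:,0].argmax()])
c=d["scene"];g,t=masks(c)
C=big(g,(130,220,370,384)); print(cv2.boxPoints(cv2.minAreaRect(ray(c,C,.044).astype(np.float32))))
E
```

```text
cam [0.48835142 0.02521941 0.70155731]
cover ((0.7464197874069214, 0.00627870112657547), (0.13356313109397888, 0.13224582374095917), 42.86354064941406) [[ 0.6524901   0.00931673]
 [ 0.7424509  -0.08761626]
 [ 0.8403495   0.00324067]
 [ 0.7503887   0.10017367]]
bolts [[ 0.45256637  0.16252593]
 [ 0.44456725 -0.08333046]]
whole ((0.5813665390014648, 0.0873674750328064), (0.05793154612183571, 0.14809687435626984), 88.50831604003906) x 0.5073965 0.65539944 y 0.05730684 0.11765008 heel [0.5073965  0.08948947] toe [0.65539944 0.08580639]
broken ((0.5646368861198425, -0.02346542663872242), (0.10833654552698135, 0.052241191267967224), 5.151553153991699) x 0.5105241 0.6203571 y -0.046782248 0.0061460347 heel [ 0.5105241  -0.02651751] toe [ 0.6203571  -0.03824265]
[[ 0.678083   -0.0796829 ]
 [ 0.86565214 -0.08583409]
 [ 0.8730791   0.14063866]
 [ 0.68551     0.14678985]]
```

```bash
python3 - <<'E'
import pickle
from h import *
d=pickle.load(open("d0.pkl","rb"));c=d["top"];f=c["frame"]
cr=cv2.convertScaleAbs(f[130:280,190:340],alpha=1.6)
cv2.imwrite("pics/crop.png",cv2.resize(cr,None,fx=4,fy=4,interpolation=cv2.INTER_CUBIC)[:,:,::-1])
h=cv2.cvtColor(f,cv2.COLOR_RGB2HSV)
C=big(cv2.inRange(h,(50,60,15),(95,255,255)),(195,50,330,155));h=cv2.boxPoints(cv2.minAreaRect(C.astype(np.float32)))
print(h,ray(c,h,.044))
C=big(masks(c)[1],(205,150,256,250));W=ray(c,C,.024)
for x in np.arange(.51,.656,.01):
    k=W[abs(W[:,0]-x)<.0025,1]; print(round(x,3),np.round([k.min(),k.max(),(k.min()+k.max())/2],4))
E
```

```text
[[203.      142.99998]
 [203.       60.     ]
 [320.       60.     ]
 [320.      142.99998]] [[ 0.68673849  0.14234308]
 [ 0.85540286  0.14247815]
 [ 0.84565814 -0.08570769]
 [ 0.67966601 -0.07778523]]
0.51 [0.0818 0.108  0.0949]
0.52 [0.0741 0.1155 0.0948]
0.53 [0.0721 0.1174 0.0947]
0.54 [0.0719 0.1154 0.0937]
0.55 [0.0717 0.1154 0.0935]
0.56 [0.0735 0.1153 0.0944]
0.57 [0.0733 0.1152 0.0943]
0.58 [0.0713 0.1152 0.0932]
0.59 [0.0654 0.1151 0.0903]
0.6 [0.0614 0.1151 0.0882]
0.61 [0.0593 0.115  0.0872]
0.62 [0.0592 0.1149 0.0871]
0.63 [0.059 0.113 0.086]
0.64 [0.0627 0.111  0.0868]
0.65 [0.0683 0.1031 0.0857]
```

View pics/crop.png

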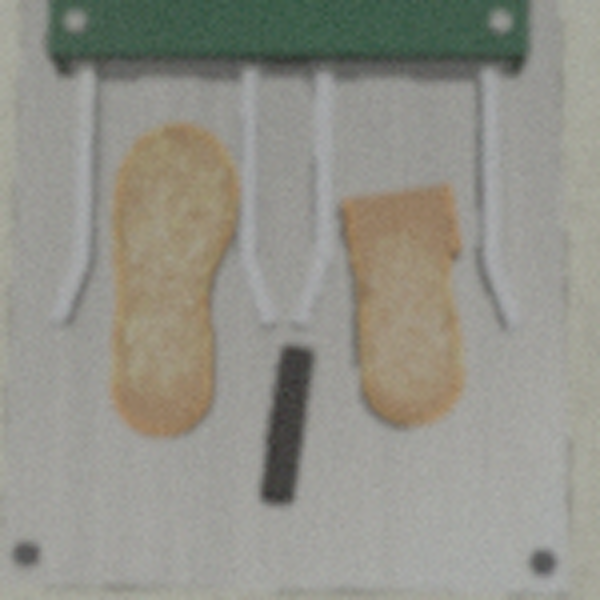

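The crop confirms it. The whole sole's toe is at (180,125) and its heel at (163,435), with the ball near the right fence, whose inner edge is at x≈243. I'll push it with two half-open fingertips on the rounded heel.

jog_arm(
  rows=[
    [[0.785,-0.84,0],[0,0,0]],
    [[0.785,-0.84,0],[0,0,0]],
    [[0.785,-0.84,0],[0,0,0]],
    [[0.785,-0.84,0],[0,0,0]],
    [[0.785,-0.84,0],[0,0,0]],
  ],
  hand=0.48,
)

```text
t: 0.6
tool_pos: [0.313, -0.3341, 0.2181]
orientation: [-3.078, -0.624, -0.0]
force: [0.8, -0.0, 0.6]
opening: 0.0575
gripper_force: 0.0
```

jog_arm(
  rows=[
    [[0.785,-0.84,0],[0,0,0]],
    [[0.785,-0.84,0],[0,0,0]],
    [[0.785,-0.84,0],[0,0,0]],
    [[0.785,-0.84,0],[0,0,0]],
    [[0.785,-0.84,0],[0,0,0]],
  ],
)

```text
t: 1.1
tool_pos: [0.3922, -0.1183, 0.2185]
orientation: [-3.078, -0.625, -0.001]
force: [1.1, -0.1, -0.5]
opening: 0.0243
gripper_force: 0.0
```

jog_arm(
  rows=[
    [[0.785,-0.84,0],[0,0,0]],
    [[0.785,-0.84,0],[0,0,0]],
    [[0.785,-0.84,0],[0,0,0]],
    [[0.785,-0.84,0],[0,0,0]],
    [[0.785,-0.84,0],[0,0,0]],
  ],
)

```text
t: 1.6
tool_pos: [0.4715, 0.0977, 0.2183]
orientation: [-3.078, -0.625, 0.0]
force: [-0.4, -0.5, 0.0]
opening: 0.024
gripper_force: 0.0
```

jog_arm(
  rows=[
    [[0,0,0.2],[0,0,0.274]],
    [[0,0,0.4],[0,0,0.274]],
    [[0,0,0.5],[0,0,0.274]],
    [[0,0,0.5],[0,0,0.274]],
    [[0,0,0.5],[0,0,0.274]],
  ],
)

```text
t: 2.1
tool_pos: [0.4712, 0.0944, 0.1189]
orientation: [3.141, -0.043, -0.001]
force: [0.2, -0.4, 0.8]
opening: 0.0241
gripper_force: 0.0
```

jog_arm(
  rows=[
    [[0,-0.005,0.2],[0,0,0.003]],
    [[0,-0.005,0.4],[0,0,0.003]],
    [[0,-0.005,0.48],[0,0,0.003]],
    [[0,-0.005,0.535],[0,0,0.003]],
    [[0,-0.005,0.535],[0,0,0.003]],
  ],
)

```text
t: 2.6
tool_pos: [0.4718, 0.0954, 0.012]
orientation: [-3.141, 0.054, -0.0]
force: [-0.5, -0.2, 0.2]
opening: 0.0241
gripper_force: 0.0
```

jog_arm(
  rows=[
    [[0.05,0,0],[0,0,0]],
    [[0.1,0,0],[0,0,0]],
    [[0.13,0,0],[0,0,0]],
    [[0.15,0,0],[0,0,0]],
    [[0.15,0,0],[0,0,0]],
  ],
)

```text
t: 3.1
tool_pos: [0.5023, 0.0943, 0.012]
orientation: [-3.141, 0.057, -0.001]
force: [0.1, 0.1, 0.0]
opening: 0.0241
gripper_force: 0.0
```

```bash
python3 - <<'E'
from plant import robot, imaging
import cv2
f=imaging.read_camera("top")["frame"]; w=imaging.read_camera("wrist")["frame"]
a=cv2.resize(cv2.convertScaleAbs(f[130:280,190:290],alpha=1.6),None,fx=2.56,fy=2.56)
cv2.imwrite("pics/mid.png",cv2.hconcat([a,w])[:,:,::-1])
E
```

```text
(no output)
```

View pics/mid.png

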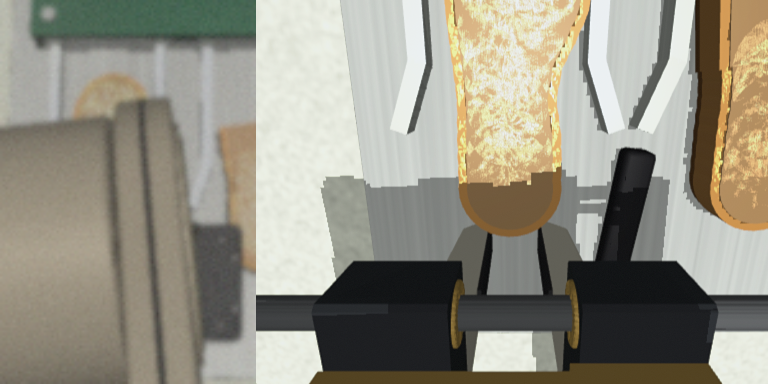

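The wrist view shows the heel centred in front of the gap between the fingertips (about (510,235)). Next I push in the zone before the earliest possible stop.

jog_arm(
  rows=[
    [[0.03,0,0],[0,0,0]],
    [[0.06,0,0],[0,0,0]],
    [[0.09,0,0],[0,0,0]],
    [[0.12,0,0],[0,0,0]],
    [[0.15,0,0],[0,0,0]],
  ],
)

```text
t: 3.7
tool_pos: [0.5319, 0.0932, 0.0116]
orientation: [3.141, -0.057, -0.0]
force: [-0.9, -0.1, 0.1]
opening: 0.0241
gripper_force: 0.3
```

jog_arm(
  rows=[
    [[0.03,0,0],[0,0,0]],
    [[0.06,0,0],[0,0,0]],
    [[0.09,0,0],[0,0,0]],
    [[0.12,0,0],[0,0,0]],
    [[0.15,0,0],[0,0,0]],
  ],
)

```text
t: 4.2
tool_pos: [0.5618, 0.0921, 0.0116]
orientation: [-3.141, 0.057, 0.0]
force: [-1.1, 0.6, 0.0]
opening: 0.024
gripper_force: 0.3
```

```bash
python3 - <<'E'
from plant import robot, imaging
import cv2,numpy as np
print([np.round(robot.read_state()["force"],2) for _ in range(3)])
f=imaging.read_camera("scene")["frame"]; w=imaging.read_camera("wrist")["frame"]
a=cv2.resize(f[150:270,170:370],None,fx=1.5,fy=1.5)
a=cv2.copyMakeBorder(a,0,384-a.shape[0],0,0,cv2.BORDER_CONSTANT)
cv2.imwrite("pics/mid2.png",cv2.hconcat([a,w[:,:490]])[:,:,::-1])
E
```

```text
[array([-1.09,  0.59,  0.05]), array([-1.09,  0.59,  0.05]), array([-1.09,  0.59,  0.05])]
```

View pics/mid2.png

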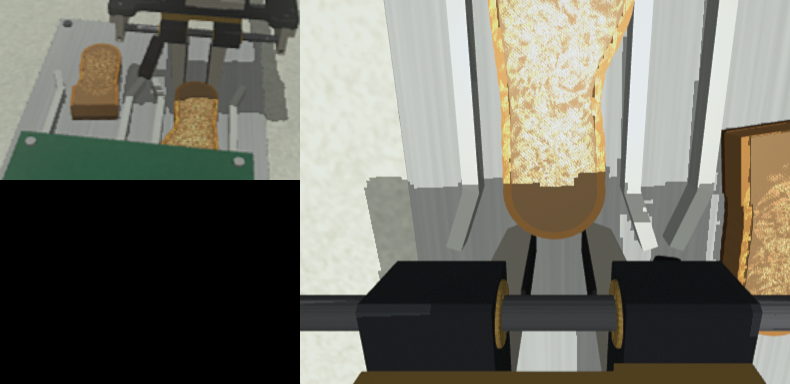

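In the scene part of the picture the whole sole has its toe under the cover and sits straight in its lane. The broken sole hasn't moved. The wrist part shows the heel (550,235) still centred between the tips. Drag is about 1 N, so from here I feel my way forward.

jog_arm(
  rows=[
    [[0.01,0,0],[0,0,0]],
    [[0.02,0,0],[0,0,0]],
    [[0.03,0,0],[0,0,0]],
    [[0.04,0,0],[0,0,0]],
    [[0.045,0,0],[0,0,0]],
  ],
  squeeze=3,
)

```text
t: 4.8
tool_pos: [0.5705, 0.0919, 0.0116]
orientation: [-3.141, 0.057, -0.0]
force: [-0.3, 0.9, 0.3]
opening: 0.0241
gripper_force: 0.3
```

jog_arm(
  rows=[
    [[0.005,0,0],[0,0,0]],
    [[0.01,0,0],[0,0,0]],
    [[0.01,0,0],[0,0,0]],
  ],
)

```text
t: 5.1
tool_pos: [0.5724, 0.0918, 0.0117]
orientation: [-3.141, 0.057, -0.0]
force: [-0.2, 0.3, -0.1]
opening: 0.0243
gripper_force: 0.2
```

jog_arm(
  rows=[
    [[0.005,0,0],[0,0,0]],
    [[0.01,0,0],[0,0,0]],
  ],
)

```text
t: 5.3
tool_pos: [0.5743, 0.0917, 0.0116]
orientation: [-3.141, 0.057, 0.0]
force: [-2.1, 0.3, -0.0]
opening: 0.0242
gripper_force: 0.4
```

jog_arm(
  rows=[
    [[0.005,0,0],[0,0,0]],
    [[0.01,0,0],[0,0,0]],
  ],
)

```text
t: 5.5
tool_pos: [0.5764, 0.0916, 0.0116]
orientation: [3.141, -0.057, -0.0]
force: [-0.4, -0.1, -0.3]
opening: 0.0243
gripper_force: 0.4
```

jog_arm(
  rows=[
    [[0.005,0,0],[0,0,0]],
    [[0.01,0,0],[0,0,0]],
  ],
)

```text
t: 5.7
tool_pos: [0.5784, 0.0916, 0.0117]
orientation: [-3.141, 0.057, -0.0]
force: [-0.8, -0.5, 0.2]
opening: 0.0243
gripper_force: 0.4
```

jog_arm(
  rows=[
    [[0.005,0,0],[0,0,0]],
    [[0.01,0,0],[0,0,0]],
  ],
)

```text
t: 5.9
tool_pos: [0.5804, 0.0915, 0.0116]
orientation: [3.141, -0.057, -0.0]
force: [-1.4, -0.4, -0.1]
opening: 0.0244
gripper_force: 0.4
```

jog_arm(
  rows=[
    [[0.005,0,0],[0,0,0]],
    [[0.01,0,0],[0,0,0]],
  ],
)

```text
t: 6.1
tool_pos: [0.5824, 0.0914, 0.0117]
orientation: [3.141, -0.057, -0.0]
force: [-0.3, 0.3, 0.2]
opening: 0.0244
gripper_force: 0.4
```

jog_arm(
  rows=[
    [[0.005,0,0],[0,0,0]],
    [[0.01,0,0],[0,0,0]],
  ],
)

```text
t: 6.3
tool_pos: [0.5844, 0.0913, 0.0116]
orientation: [-3.141, 0.057, 0.0]
force: [-1.3, -0.2, 0.5]
opening: 0.0243
gripper_force: 0.4
```

jog_arm(
  rows=[
    [[0.005,0,0],[0,0,0]],
    [[0.01,0,0],[0,0,0]],
  ],
)

```text
t: 6.5
tool_pos: [0.5864, 0.0913, 0.0116]
orientation: [-3.141, 0.057, -0.0]
force: [-0.8, 0.1, -0.1]
opening: 0.024
gripper_force: 0.4
```

jog_arm(
  rows=[
    [[0.005,0,0],[0,0,0]],
    [[0.01,0,0],[0,0,0]],
  ],
)

```text
t: 6.7
tool_pos: [0.5884, 0.0912, 0.0117]
orientation: [-3.141, 0.057, -0.0]
force: [-0.1, 0.4, -1.3]
opening: 0.0242
gripper_force: 0.4
```

jog_arm(
  rows=[
    [[0.005,0,0],[0,0,0]],
    [[0.01,0,0],[0,0,0]],
  ],
)

```text
t: 6.9
tool_pos: [0.5904, 0.0911, 0.0116]
orientation: [3.141, -0.057, -0.0]
force: [-0.7, 0.6, 0.2]
opening: 0.0241
gripper_force: 0.4
```

jog_arm(
  rows=[
    [[0.005,0,0],[0,0,0]],
    [[0.01,0,0],[0,0,0]],
  ],
)

```text
t: 7.1
tool_pos: [0.5924, 0.091, 0.0116]
orientation: [-3.141, 0.057, 0.0]
force: [-1.0, -0.0, 1.1]
opening: 0.0239
gripper_force: 0.4
```

jog_arm(
  rows=[
    [[0.005,0,0],[0,0,0]],
    [[0.01,0,0],[0,0,0]],
  ],
)

```text
t: 7.3
tool_pos: [0.5944, 0.091, 0.0116]
orientation: [3.141, -0.057, -0.0]
force: [-0.5, 0.1, -0.4]
opening: 0.0239
gripper_force: 0.4
```

jog_arm(
  rows=[
    [[0.005,0,0],[0,0,0]],
    [[0.01,0,0],[0,0,0]],
  ],
)

```text
t: 7.5
tool_pos: [0.5962, 0.0909, 0.0116]
orientation: [-3.141, 0.057, 0.001]
force: [-4.1, -0.2, 1.2]
opening: 0.0242
gripper_force: 1.8
```

Force and pad load have both jumped. I hold still for a moment to confirm.

jog_arm(
  rows=[
    [[0,0,0],[0,0,0]],
  ],
)

```text
t: 7.6
tool_pos: [0.5961, 0.0909, 0.0115]
orientation: [-3.141, 0.057, 0.001]
force: [-3.1, 1.4, 1.8]
opening: 0.024
gripper_force: 1.1
```

jog_arm(
  rows=[
    [[0.003,0,0],[0,0,0]],
    [[0.003,0,0],[0,0,0]],
  ],
)

```text
t: 7.8
tool_pos: [0.5963, 0.091, 0.0114]
orientation: [-3.141, 0.057, 0.002]
force: [-4.2, -0.1, 2.6]
opening: 0.0242
gripper_force: 2.3
```

The force builds against a firm stop at about 4 N, well under 10 N. Now I back off and lift.

jog_arm(
  rows=[
    [[-0.01,0,0],[0,0,0]],
    [[-0.04,0,0],[0,0,0]],
    [[-0.1,0,0],[0,0,0]],
    [[-0.2,0,0],[0,0,0]],
    [[-0.2,0,0],[0,0,0]],
  ],
)

```text
t: 8.3
tool_pos: [0.5549, 0.0924, 0.0111]
orientation: [3.141, -0.057, -0.002]
force: [-0.1, 0.7, 0.2]
opening: 0.0243
gripper_force: 0.0
```

jog_arm(
  rows=[
    [[0,0,-0.2],[0,0,0]],
    [[0,0,-0.4],[0,0,0]],
    [[0,0,-0.6],[0,0,0]],
    [[-0.2,0,-0.8],[0,0,0]],
    [[-0.4,0,-0.8],[0,0,0]],
  ],
)

```text
t: 8.8
tool_pos: [0.4809, 0.0953, 0.1778]
orientation: [-3.14, 0.058, -0.016]
force: [0.3, 0.4, 0.3]
opening: 0.0244
gripper_force: 0.0
```

```bash
python3 - <<'E'
from plant import robot, imaging
from h import *
c=imaging.read_camera("scene");f=c["frame"]; w=imaging.read_camera("wrist")["frame"]
a=cv2.resize(f[150:270,170:370],None,fx=1.4,fy=1.4)
a=cv2.copyMakeBorder(a,0,384-a.shape[0],0,0,cv2.BORDER_CONSTANT)
cv2.imwrite("pics/end.png",cv2.hconcat([a,w])[:,:,::-1])
E
```

```text
(no output)
```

View pics/end.png

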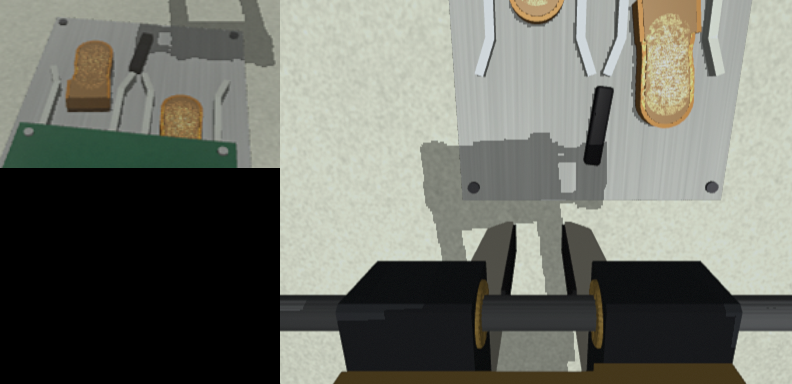

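The final view shows only the heel of the whole sole outside the cover, centred in its lane at (538,15). The broken sole and the wax stick haven't moved, and the arm is clear. By my estimate the toe is about 67 mm inside the mouth, a plausible place for the stop.

```bash
python3 -c "
from plant import robot
print(robot.close_job())"
```

```text
the job is handed in; nothing more can be done
None
```

The whole sole went toe first up the left lane until about 4 N of resistance showed it resting on the hidden stop (about 67 mm in). I then let go and backed clear, left the broken sole where it was, and handed the job in at about 9 s; no verdict was returned.

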